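# Stow the loose tube sleeves in their labelled bays and shut the gate halves

### The job

Put the loose square tube and the loose round tube back into the bays of the grey storage dock whose labels show their own outline: slide each one along the table, standing on end and never lifted or tipped, fully home against the back of its bay. Then swing the dock's two hinged gate halves fully shut, so that they meet edge to edge across the mouth. Leave the oblong tube in its bay and do not knock the hammer, the brush or the small steel block about.

Things in the scene. Friction and masses are not known exactly. Their poses are not given: they have to be found in the camera images.
- dock: grey steel storage dock fixed on the table: three equal bays side by side, open in front and above. Origin: on the table, middle of the mouth; x into the bays (away from the robot), y left, z up. Bay centres at y = -104, 0, +104 mm; each 100 mm wide between 4 mm walls 45 mm high that begin at x = 2 mm; the table is their floor; back stop at x = 90 mm. Behind: label ledge, 40 mm high, to x = 164 mm
- label_square: metal plate lying on the ledge behind one bay, 66 x 86 x 3 mm, with a dark filled square (54 mm). Origin: centre of its underside, 127 mm in x from the dock's mouth, on its bay's centre line; axes as the dock's. An 80 mm deep tube fully home has its centre at x = -77 mm, y = 0 from here. Which bay has which label varies
- label_round: like label_square, with a dark filled disc (diameter 54 mm): the bay of the round tube
- label_oblong: like label_square, with a dark filled rectangle (30 mm in x by 54 mm in y): the bay of the oblong tube, which is already there
- square_tube_mid (a point): centre of the loose square tube offcut, half-way up (25 mm above its foot): plain steel, 80 x 80 mm outside, wall 5 mm (70 x 70 mm clear inside), 50 mm tall, standing on end, open above and below so that fingers can reach in from above; about 0.4 to 0.75 kg. Its x and y axes are square to its sides
- round_tube_mid (a point): centre of the loose round tube offcut, half-way up (25 mm above its foot): plain steel, 80 mm outside diameter, wall 5 mm (70 mm clear inside), 50 mm tall, standing on end, open above and below; about 0.3 to 0.6 kg
- oblong_tube_mid (a point): centre of the oblong tube offcut, half-way up: 50 mm in x, 80 mm in y, 50 mm tall, plain steel, standing in its own bay against the back; it stays there
- gate_left (a joint): hinge of the left gate half (+y side of the dock), rad: 0 shut across the mouth, growing as it swings out towards the robot and round to the side (pi/2: leaf points to dock -x; starts at 2.2 to 2.6, stop at 2.8). Stays where left; friction about 0.06 N m. Leaf 8 mm thick, from 4 to 156 mm from the hinge axis, 2 to 47 mm above the table
- gate_right (a joint): the same for the right gate half (-y side), mirrored
- gate_left_hinge (a point): point on the left gate's upright hinge axis, 25 mm above the table, at dock x = -4 mm, y = +158 mm; the leaf is centred on this axis (4 mm either side)
- gate_right_hinge (a point): the same for the right gate, at dock x = -4 mm, y = -158 mm
- gate_left_stub (a point): middle of the short round stub (12 mm thick, 46 to 60 mm above the table) on top of the left leaf, 144 mm from the hinge axis
- gate_right_stub (a point): the same on the right leaf
- square_tube: the square tube again; origin at the centre of its foot
- round_tube: the round tube again; origin at the centre of its foot
- wedge: bystander: small dark steel block 56 x 34 x 14 mm lying between the two loose tubes; origin centre of its underside
- hammer: bystander: hammer lying left of the dock
- brush: bystander: brush lying right of the dock
Things that resemble listed ones, but are neither listed nor needed, are in the scene too. What is shaped like the square_tube but red is not meant.

How it is judged:
By the outcome, as a careful person would: the job done as asked, in the order asked, and still so for the second after the job is handed in, with the robot touching nothing.
It also fails if it takes over 72 s, if anything falls off the work surface, if the arm or the gripper's body presses on something with over 40 N, if the wrist force passes 120 N, or if a joint passes its speed limit or range.

### The arm

A 6-joint arm with a two-finger parallel gripper is mounted at the origin on the work surface. World frame = base frame: x ahead of the robot, y to its left, z up, the work surface at z = 0. Lengths are in m, angles in degrees, forces in N, time in s.
With the tool pointing down it reaches from about 0.35 to 0.875 m from the base axis. Payload 4.2 kg.
Tool frame: the origin (TCP) lies on the centre line of the jaws, within the pads' length; the fingertips stand 11 mm ahead of it and the grasp point (between the pads) lies 8 mm behind it; z points along the fingers, y is the line along which they close (so a half turn about z gives the same grasp; the last joint's range is limited). The gripper opens to 87 mm and grips with 3 to 60 N. Pads are 19 mm wide; open, the fingers measure 117 mm over their backs; the gripper's body (75 mm by 190 mm) begins 51 mm behind the grasp point.
Start: joints at [88.499, 22.042, 0.453, 0, -68.411, -14.817], TCP at [0.176, 0.6, 0.234] pointing down, gripper open.
Joint ranges: [-179.83, 179.83], [-69.29, 118.12], [-61.27, 80.66], [-181.25, 117.63], [-171.15, -9.14], [-177.46, 177.46]. Speed limits (degrees/s): [159.86, 159.86, 180, 180, 180, 180].

### API

Orientations are given as a 3x3 rotation matrix whose columns are the frame's x, y, z axes.
In Python, from station import r gives the robot as it stands.
- The arm moves only by the tool servo_tool, never from a script. Its argument "commands" is a list that holds one entry, the list of rows, each a list of 7 numbers: the closure, from 0 (fully open) to 1 (shut), then the shift along the tool's x, y, z in mm, then the turn, a rotation vector about the tool's x, y, z in rad. In form: [[[claw, x, y, z, ax, ay, az], ...]]. A call has exactly 5 rows; each row is the pose to reach, as a shift and turn from the pose commanded when the call began, along the tool's axes at that moment; what a row does not reach only later rows make up. A row lasts 1/10 s, in which the tool goes at most 50 mm and 8.59 degrees, less where a joint would pass 70% of its speed; a pose out of reach is approached as far as the arm can. A call with a gripper value outside its range is refused whole. The fingers move at their own pace and stop on an object; the grip force is fixed at half the most. Time passes only in rows, so rows that repeat a pose let the fingers close, or fill a call up. It gives the time, the measured TCP pose, the force, the opening and the grip force at its end, in the units of the state.
- r.sense(): the state, without advancing time (a new reading comes with each control period).
- r.capture(name): name is "side" or "top" or "wrist"; returns a dict with "pixels" (480x640x3 uint8, red, green, blue), "camera_matrix" (3x3 intrinsics, pixels), "R" (3x3) and "t" (3): a world point X has camera coordinates R X + t. Camera axes: x right, y down, z forward; pixel columns grow to the right and rows downward; lengths in m; the calibration is good to about 2 mm. A picture is of the moment at which its call begins. There is no depth.
- r.finish_job(): hands the job in; it is judged then, once.
The state is a dict: "time_s": time; "joints": joint angles; "joint_velocities": joint speeds; "effort": joint torques, N m; "tcp_pos": TCP position; "ee_rot": TCP orientation; "wrist_force": force on the tool from outside, world axes, zero at the start; "moment": the same for the moment, N m; "gripper_width": opening from 0.0 (shut) to 1.0 (fully open); "gripper_force": force on a finger pad.
Only numpy, scipy, OpenCV 4.12 (cv2) and the standard library are available. Lean on these libraries where they do the work, as an engineer would, in place of code of your own. Each camera call takes 0.05 s, during which the arm holds its last target. There are 200 camera calls.

## Working session

There is one attempt and no reset: what is moved stays moved. The work goes in short steps, Python scripts to look and compute and a tool call to move; the robot and the scene stay as the last step left them, time stands still between calls to the robot, and variables do not carry over. Pictures are saved under pics/ and viewed, at most 10 in all, crops included, and the job is handed in when it is done.

Besides the shell and the picture viewer there is one more tool, called after "Call:" in YAML: its name, and indented under it one key for each argument. servo_tool: Moves the arm, as the interface text tells. Its arguments: {"type":"object","properties":{"commands":{"type":"array","items":{"type":"array","items":{"type":"array","items":{"type":"number"}}}}},"required":["commands"]}

```bash
ls; mkdir -p pics; python3 - <<'E'
from station import r
import cv2,numpy as np,pickle
s=r.sense();print({k:np.round(v,3).tolist() for k,v in s.items()})
for n in("top","side"):
    c=r.capture(n);cv2.imwrite(f"pics/{n}0.png",c["pixels"][:,:,::-1]);pickle.dump(c,open(f"pics/{n}0.pkl","wb"))
    print(n,c["camera_matrix"].round(1).tolist(),c["R"].round(3).tolist(),c["t"].round(3).tolist())
E
```

```text
pics
{'time_s': 0.0, 'joints': [88.498, 22.09, 0.38, -0.03, -68.409, -14.816], 'joint_velocities': [0.009, -0.037, 0.058, 0.01, -0.129, 0.06], 'effort': [-0.0, -39.067, 18.74, 4.22, 0.011, -0.0], 'tcp_pos': [0.175, 0.599, 0.232], 'ee_rot': [[0.96, -0.281, -0.001], [-0.281, -0.96, -0.002], [0.0, 0.002, -1.0]], 'wrist_force': [0.032, -0.561, 0.107], 'moment': [0.034, -0.026, 0.056], 'gripper_force': 0.0, 'gripper_width': 1.002}
top [[473.0, 0.0, 319.8], [0.0, 473.0, 235.2], [0.0, 0.0, 1.0]] [[0.01, -1.0, -0.029], [-0.994, -0.007, -0.107], [0.106, 0.03, -0.994]] [0.015, 0.56, 1.004]
side [[485.4, 0.0, 322.1], [0.0, 485.4, 241.3], [0.0, 0.0, 1.0]] [[0.952, -0.307, 0.01], [-0.209, -0.67, -0.712], [0.226, 0.675, -0.702]] [-0.525, 0.165, 0.964]
```

View pics/top0.png

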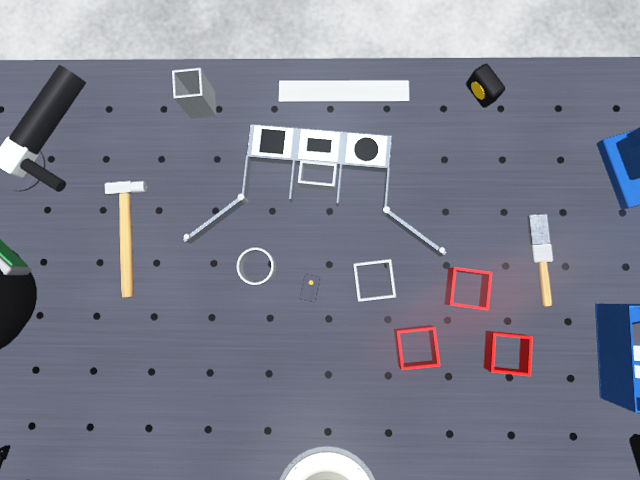

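View pics/side0.png

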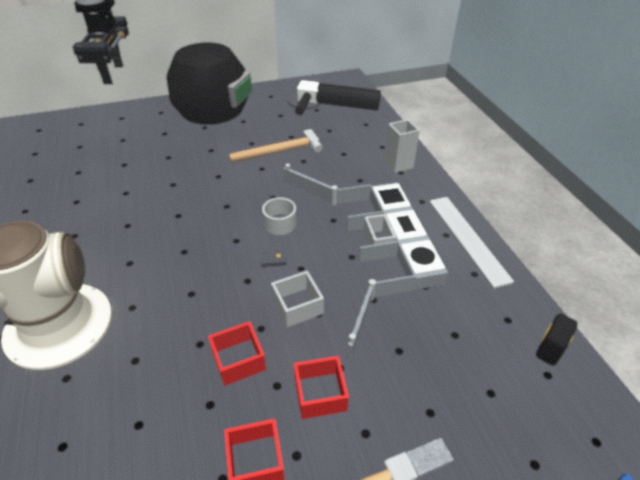

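The top view shows the dock with its labels left to right: square (272,141), oblong (319,145), round (366,149).

- **Square tube candidates:** the grey tube at (375,281), red squares at (418,348), (470,288) and (511,354), and the tall grey post at (193,85). I choose (375,281).
- **Round tube:** (255,266).
- **Wedge:** (311,288).
- **Stubs:** left about (186,238), right about (443,251).

Next I'll measure these.

```bash
cat > h.py <<'E'
import numpy as np,cv2,pickle
def ray(c,uv,z):
    R,t,K=np.array(c["R"]),np.array(c["t"]),np.array(c["camera_matrix"])
    uv=np.atleast_2d(np.array(uv,float));d=np.c_[uv,np.ones(len(uv))]@np.linalg.inv(K).T@R
    o=-R.T@t;s=(z-o[2])/d[:,2];return (o+d*s[:,None])[:,:2]
def proj(c,X):
    p=(np.atleast_2d(X)@np.array(c["R"]).T+np.array(c["t"]))@np.array(c["camera_matrix"]).T
    return p[:,:2]/p[:,2:]
def blobs(m,box):
    x0,y0,x1,y1=box;mm=np.zeros_like(m);mm[y0:y1,x0:x1]=m[y0:y1,x0:x1]
    cs,_=cv2.findContours(mm,cv2.RETR_EXTERNAL,cv2.CHAIN_APPROX_NONE)
    return max(cs,key=cv2.contourArea)[:,0].astype(np.float32)
E
python3 - <<'E'
from h import *
c=pickle.load(open("pics/top0.pkl","rb"));g=cv2.cvtColor(c["pixels"],cv2.COLOR_RGB2GRAY)
dark=(g<70).astype(np.uint8)*255;br=(g>170).astype(np.uint8)*255
L={}
for n,b in dict(sq=(256,126,290,157),ob=(304,133,335,158),rd=(350,133,383,164)).items():
    k=blobs(dark,b);w=ray(c,k,.043).astype(np.float32);m=cv2.moments(k.astype(np.int32));L[n]=ray(c,[m['m10']/m['m00'],m['m01']/m['m00']],.043)[0]
    print(n,L[n].round(4),[np.round(v,4) for v in cv2.minAreaRect(w)])
for n,b in dict(round=(230,240,280,292),square=(348,254,402,306),oblong=(297,164,340,187)).items():
    w=ray(c,blobs(br,b),.05).astype(np.float32);print(n,[np.round(v,4) for v in cv2.minAreaRect(w)],np.round(cv2.minEnclosingCircle(w),4) if 0 else '')
ly=L['sq']-L['rd'];print('label spacing',np.linalg.norm(ly));y=ly/np.linalg.norm(ly);x=np.array([y[1],-y[0]])
o=(L['sq']+L['ob']+L['rd'])/3-.127*x
print('dock',o,np.degrees(np.arctan2(x[1],x[0])))
for n,uv,z in [('stubL',(186,238),.06),('stubR',(443,251),.06),('hingeL',(241,197),.05),('hingeR',(387,210),.05),('wedge',(311,288),.014)]:
    p=ray(c,uv,z)[0];print(n,p.round(4),'dock',((p-o)@np.c_[x,y]).round(4))
cv2.imwrite("pics/crop1.png",cv2.resize(c["pixels"][110:320,165:465,::-1],None,fx=2.6,fy=2.6,interpolation=cv2.INTER_CUBIC))
E
```

```text
sq [0.7679 0.127 ] [array([0.7679, 0.1271]), array([0.0503, 0.0506]), np.float64(84.8471)]
ob [0.7459 0.0015] [array([0.7463, 0.0051]), array([0.0023, 0.0088]), np.float64(0.0936)]
rd [ 0.7642 -0.0947] [array([ 0.755 , -0.0855]), array([0.0493, 0.0364]), np.float64(39.8989)]
round [array([0.4914, 0.1574]), array([0.0779, 0.0782]), np.float64(45.924)] 
square [array([ 0.4636, -0.0973]), array([0.0815, 0.0812]), np.float64(7.1536)] 
oblong [array([0.6935, 0.0267]), array([0.0814, 0.0491]), np.float64(84.4133)] 
label spacing 0.2216356064919194
dock [0.63237023 0.01336812] -0.9551638517671274
stubL [0.5489 0.3049] dock [-0.0883  0.2901]
stubR [ 0.5253 -0.2406] dock [-0.1028 -0.2557]
hingeL [0.6403 0.1911] dock [0.005  0.1779]
hingeR [ 0.6134 -0.125 ] dock [-0.0166 -0.1386]
wedge [0.4451 0.0381] dock [-0.1877  0.0216]
```

View pics/crop1.png

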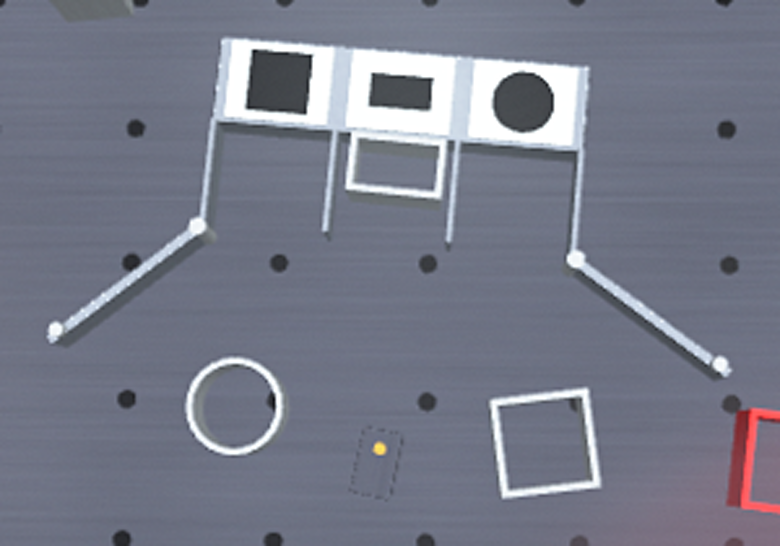

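The crop confirms the choice: the plain grey square is at crop (546,443), the round tube at (235,406). The two label segmentations were wrong because their boxes caught the surroundings, so I'll redo them with tighter boxes.

```bash
cat >> h.py <<'E'
def dock(c):
    g=cv2.cvtColor(c["pixels"],cv2.COLOR_RGB2GRAY);L=[]
    for u,v,a,b in [(272.7,141.5,14,14),(319.2,145,14,9),(366.2,149.2,14,14)]:
        u0,v0=int(u-a),int(v-b);p=np.clip(190-g[v0:v0+2*b+1,u0:u0+2*a+1].astype(float),0,130)
        V,U=np.mgrid[v0:v0+2*b+1,u0:u0+2*a+1];L.append(ray(c,[(U*p).sum()/p.sum(),(V*p).sum()/p.sum()],.043)[0])
    L=np.array(L);y=L[0]-L[2];y/=np.linalg.norm(y);x=np.array([y[1],-y[0]]);return L.mean(0)-.127*x,np.c_[x,y],L
E
python3 - <<'E'
from h import *
c=pickle.load(open("pics/top0.pkl","rb"))
o,A,L=dock(c);print(L.round(4),np.linalg.norm(L[0]-L[1]),np.linalg.norm(L[1]-L[2]))
print('dock',o,np.degrees(np.arctan2(A[1,0],A[0,0])))
f=lambda u,v,z:ray(c,[165+(u+.5)/2.6-.5,110+(v+.5)/2.6-.5],z)[0]
D=dict(stubL=f(56,330,.06),stubR=f(721,365,.06),hingeL=f(198,226,.06),hingeR=f(576,259,.06),wedge=f(376,463,.014),round=np.array([.4914,.1574]),square=np.array([.4636,-.0973]),oblong=np.array([.6935,.0267]),wall1=f(325,233,.045),wall2=f(449,241,.045))
for n,p in D.items():print(n,p.round(4),'dock',((p-o)@A).round(4))
E
```

```text
[[ 0.7678  0.1272]
 [ 0.7591  0.0235]
 [ 0.7504 -0.0804]] 0.10408059159798347 0.10430407554649411
dock [0.63252954 0.03404679] -4.786559109580602
stubL [0.5519 0.3046] dock [-0.1029  0.2628]
stubR [ 0.5273 -0.2385] dock [-0.0822 -0.2804]
hingeL [0.6393 0.1895] dock [-0.0063  0.1554]
hingeR [ 0.6133 -0.1222] dock [-0.0061 -0.1573]
wedge [0.4455 0.0419] dock [-0.187  -0.0078]
round [0.4914 0.1574] dock [-0.1509  0.1111]
square [ 0.4636 -0.0973] dock [-0.1574 -0.145 ]
oblong [0.6935 0.0267] dock [ 0.0614 -0.0022]
wall1 [0.6366 0.0854] dock [-0.0002  0.0515]
wall2 [ 0.6304 -0.0184] dock [ 0.0022 -0.0524]
```

```bash
cat > plan.py <<'E'
import numpy as np,json,os
from h import *
O=np.array([.6325,.0340]);YAW=np.radians(-4.79)
def d2w(x,y): # dock mm -> world mm
    c,s=np.cos(YAW),np.sin(YAW);return O[0]*1e3+c*x-s*y,O[1]*1e3+s*x+c*y
def plan(wps):
    """wps: (claw,x,y,z mm world,phi deg,step mm); prints calls; saves commanded pose"""
    cur=np.array(json.load(open("cmd.json"))) if os.path.exists("cmd.json") else np.array([176,600,234,-16.32])
    claw=None;rows=[];p=cur.copy()
    for cl,x,y,z,ph,st in wps:
        q=np.array([x,y,z,ph],float);n=max(1,int(np.ceil(max(np.linalg.norm(q[:3]-p[:3])/st,abs(ph-p[3])/7.5))))
        rows+=[(cl,*(p+(q-p)*k/n)) for k in range(1,n+1)];p=q
    rows+=[rows[-1]]*(-len(rows)%5)
    for i in range(0,len(rows),5):
        a=np.radians(cur[3]);call=[]
        for cl,x,y,z,ph in rows[i:i+5]:
            dx,dy=x-cur[0],y-cur[1]
            call.append([cl,round(dx*np.cos(a)+dy*np.sin(a)),round(dx*np.sin(a)-dy*np.cos(a)),round(cur[2]-z),0,0,round(-np.radians(ph-cur[3]),3)])
        l=call[-1];cur=np.array([cur[0]+l[1]*np.cos(a)+l[2]*np.sin(a),cur[1]+l[1]*np.sin(a)-l[2]*np.cos(a),cur[2]-l[3],cur[3]-np.degrees(l[6])])
        print(json.dumps(call).replace(" ",""))
    json.dump(cur.tolist(),open("cmd.json","w"));print(cur.round(1))
E
python3 - <<'E'
from plan import *
t=np.radians(7.15);x,y=463.6+18*np.cos(t),-97.3+18*np.sin(t)
plan([(.65,420,250,170,0,50),(.65,x,y,120,7.15,50),(.65,x,y,120,7.15,50)])
E
```

```text
[[0.65,37,30,7,0,0,-0.032],[0.65,74,59,14,0,0,-0.063],[0.65,111,89,21,0,0,-0.095],[0.65,148,119,28,0,0,-0.127],[0.65,185,149,36,0,0,-0.158]]
[[0.65,32,35,7,0,0,-0.032],[0.65,63,70,14,0,0,-0.064],[0.65,95,105,21,0,0,-0.095],[0.65,127,140,28,0,0,-0.127],[0.65,140,182,34,0,0,-0.142]]
[[0.65,7,43,6,0,0,-0.016],[0.65,14,86,13,0,0,-0.032],[0.65,21,130,19,0,0,-0.047],[0.65,28,173,25,0,0,-0.063],[0.65,35,216,32,0,0,-0.078]]
[[0.65,4,44,6,0,0,-0.016],[0.65,8,87,12,0,0,-0.032],[0.65,8,87,12,0,0,-0.032],[0.65,8,87,12,0,0,-0.032],[0.65,8,87,12,0,0,-0.032]]
[481.9 -94.6 120.    7.2]
```

Call:
servo_tool:
  commands:
    - [[0.65,37,30,7,0,0,-0.032],[0.65,74,59,14,0,0,-0.063],[0.65,111,89,21,0,0,-0.095],[0.65,148,119,28,0,0,-0.127],[0.65,185,149,36,0,0,-0.158]]

```text
time_s: 0.6
tcp_pos: [0.3118, 0.403, 0.1971]
ee_rot: [[0.992, -0.125, -0.0], [-0.125, -0.992, -0.0], [-0.0, 0.0, -1.0]]
wrist_force: [1.0, 0.4, -0.4]
gripper_width: 0.63
gripper_force: 0.0
```

Call:
servo_tool:
  commands:
    - [[0.65,32,35,7,0,0,-0.032],[0.65,63,70,14,0,0,-0.064],[0.65,95,105,21,0,0,-0.095],[0.65,127,140,28,0,0,-0.127],[0.65,140,182,34,0,0,-0.142]]

```text
time_s: 1.1
tcp_pos: [0.4289, 0.2053, 0.163]
ee_rot: [[1.0, 0.015, 0.001], [0.015, -1.0, -0.0], [0.001, 0.0, -1.0]]
wrist_force: [0.7, -0.4, -0.1]
gripper_width: 0.353
gripper_force: 0.0
```

Call:
servo_tool:
  commands:
    - [[0.65,7,43,6,0,0,-0.016],[0.65,14,86,13,0,0,-0.032],[0.65,21,130,19,0,0,-0.047],[0.65,28,173,25,0,0,-0.063],[0.65,35,216,32,0,0,-0.078]]

```text
time_s: 1.6
tcp_pos: [0.4653, -0.0106, 0.1314]
ee_rot: [[0.996, 0.094, 0.0], [0.094, -0.996, 0.0], [0.0, -0.0, -1.0]]
wrist_force: [1.2, 0.5, 0.3]
gripper_width: 0.352
gripper_force: 0.0
```

Call:
servo_tool:
  commands:
    - [[0.65,4,44,6,0,0,-0.016],[0.65,8,87,12,0,0,-0.032],[0.65,8,87,12,0,0,-0.032],[0.65,8,87,12,0,0,-0.032],[0.65,8,87,12,0,0,-0.032]]

```text
time_s: 2.1
tcp_pos: [0.4813, -0.0943, 0.1195]
ee_rot: [[0.992, 0.125, -0.0], [0.125, -0.992, 0.0], [-0.0, -0.0, -1.0]]
wrist_force: [-0.3, 0.1, -0.1]
gripper_width: 0.347
gripper_force: 0.0
```

```bash
python3 - <<'E'
from station import r
import cv2,pickle
from plan import *
s=r.sense();print(s["time_s"],s["tcp_pos"],s["ee_rot"],s["gripper_width"])
c=r.capture("wrist");pickle.dump(c,open("pics/w1.pkl","wb"));cv2.imwrite("pics/w1.png",c["pixels"][:,:,::-1])
plan([(.65,481.9,-94.6,60,7.15,30),(.65,481.9,-94.6,24,7.15,18)])
E
```

```text
2.1 [ 0.48126892 -0.09427857  0.11948264] [[ 9.92112021e-01  1.25354048e-01 -3.16891572e-04]
 [ 1.25354069e-01 -9.92112068e-01  4.84417570e-05]
 [-3.08319583e-04 -8.77832975e-05 -9.99999949e-01]] 0.3473511837038328
[[0.65,0,0,20,0,0,0.0],[0.65,0,0,40,0,0,0.0],[0.65,0,0,60,0,0,0.0],[0.65,0,0,78,0,0,0.0],[0.65,0,0,96,0,0,0.0]]
[481.9 -94.6  24.    7.2]
```

View pics/w1.png

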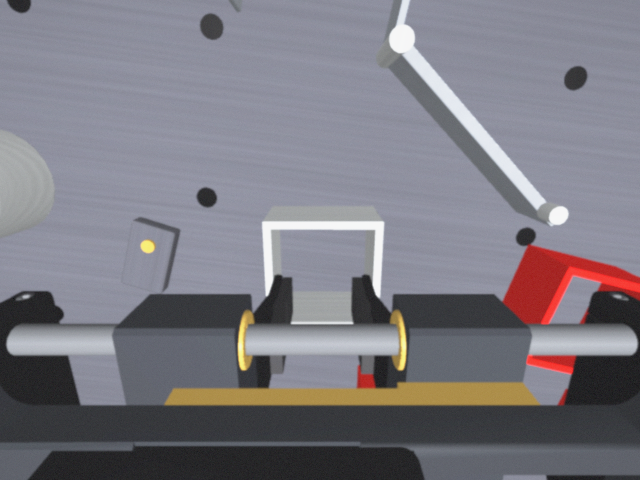

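The wrist view shows the fingers centred over the tube (tube 264–382, fingers 272–378) and clear of the walls. I'll descend.

Call:
servo_tool:
  commands:
    - [[0.65,0,0,20,0,0,0],[0.65,0,0,40,0,0,0],[0.65,0,0,60,0,0,0],[0.65,0,0,78,0,0,0],[0.65,0,0,96,0,0,0]]

```text
time_s: 2.65
tcp_pos: [0.4818, -0.0932, 0.0233]
ee_rot: [[0.992, 0.128, 0.001], [0.128, -0.992, 0.0], [0.001, -0.0, -1.0]]
wrist_force: [0.4, 0.6, 0.0]
gripper_width: 0.351
gripper_force: 0.0
```

Call:
servo_tool:
  commands:
    - [[0.58,0,0,0,0,0,0],[0.58,0,0,0,0,0,0],[0.58,0,0,0,0,0,0],[0.58,0,0,0,0,0,0],[0.58,0,0,0,0,0,0]]

```text
time_s: 3.15
tcp_pos: [0.4819, -0.0946, 0.0243]
ee_rot: [[0.992, 0.125, 0.002], [0.125, -0.992, 0.0], [0.002, 0.0, -1.0]]
wrist_force: [-0.1, -0.4, -0.1]
gripper_width: 0.421
gripper_force: 0.0
```

```bash
python3 - <<'E'
from plan import *
# dock coords; tool leads the tube centre by 25.5 mm in x
P=lambda x,y,ph,st:(.58,*d2w(x+25,y),24,ph,st)
plan([P(-135,-120,5,9),P(-57,0,-4.79,12),P(-57,104,-4.79,13)])
E
```

```text
[[0.58,8,-4,0,0,0,0.009],[0.58,17,-7,0,0,0,0.019],[0.58,25,-11,0,0,0,0.028],[0.58,33,-14,0,0,0,0.038],[0.58,41,-23,0,0,0,0.052]]
[[0.58,8,-8,0,0,0,0.014],[0.58,16,-17,0,0,0,0.029],[0.58,24,-26,0,0,0,0.043],[0.58,32,-35,0,0,0,0.057],[0.58,40,-44,0,0,0,0.071]]
[[0.58,8,-9,0,0,0,0.015],[0.58,15,-19,0,0,0,0.029],[0.58,22,-28,0,0,0,0.043],[0.58,30,-38,0,0,0,0.057],[0.58,37,-47,0,0,0,0.072]]
[[0.58,7,-10,0,0,0,0.014],[0.58,7,-21,0,0,0,0.014],[0.58,7,-33,0,0,0,0.014],[0.58,7,-45,0,0,0,0.014],[0.58,7,-56,0,0,0,0.014]]
[[0.58,0,-12,0,0,0,-0.0],[0.58,0,-23,0,0,0,-0.0],[0.58,0,-35,0,0,0,-0.0],[0.58,0,-46,0,0,0,-0.0],[0.58,0,-58,0,0,0,-0.0]]
[609.  140.4  24.   -4.8]
```

Call:
servo_tool:
  commands:
    - [[0.58,8,-4,0,0,0,0.009],[0.58,17,-7,0,0,0,0.019],[0.58,25,-11,0,0,0,0.028],[0.58,33,-14,0,0,0,0.038],[0.58,41,-23,0,0,0,0.052]]

```text
time_s: 3.65
tcp_pos: [0.5181, -0.0676, 0.0234]
ee_rot: [[0.997, 0.071, -0.004], [0.071, -0.997, -0.001], [-0.004, 0.001, -1.0]]
wrist_force: [-3.3, -3.6, 2.0]
gripper_width: 0.421
gripper_force: 3.4
```

Call:
servo_tool:
  commands:
    - [[0.58,8,-8,0,0,0,0.014],[0.58,16,-17,0,0,0,0.029],[0.58,24,-26,0,0,0,0.043],[0.58,32,-35,0,0,0,0.057],[0.58,40,-44,0,0,0,0.071]]

```text
time_s: 4.15
tcp_pos: [0.5553, -0.0202, 0.0234]
ee_rot: [[1.0, 0.001, -0.003], [0.001, -1.0, -0.001], [-0.003, 0.001, -1.0]]
wrist_force: [-3.7, -3.7, 2.7]
gripper_width: 0.418
gripper_force: 4.0
```

Call:
servo_tool:
  commands:
    - [[0.58,8,-9,0,0,0,0.015],[0.58,15,-19,0,0,0,0.029],[0.58,22,-28,0,0,0,0.043],[0.58,30,-38,0,0,0,0.057],[0.58,37,-47,0,0,0,0.072]]

```text
time_s: 4.65
tcp_pos: [0.5926, 0.0271, 0.0234]
ee_rot: [[0.997, -0.071, -0.002], [-0.071, -0.997, -0.001], [-0.002, 0.001, -1.0]]
wrist_force: [-3.5, -5.3, 2.3]
gripper_width: 0.418
gripper_force: 3.6
```

```bash
python3 - <<'E'
from station import r
import cv2,pickle
c=r.capture("top");cv2.imwrite("pics/t2.png",cv2.resize(c["pixels"][110:320,165:465,::-1],None,fx=2.6,fy=2.6,interpolation=cv2.INTER_CUBIC))
E
```

```text
(no output)
```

View pics/t2.png

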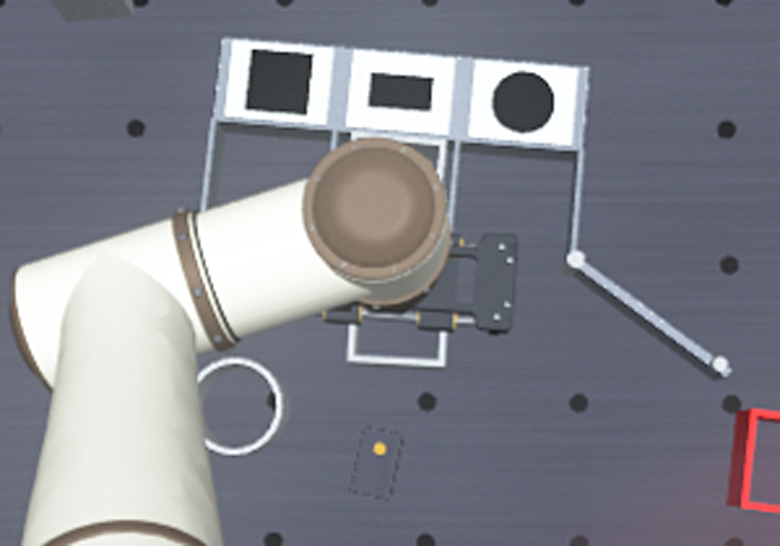

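The square tube follows the fingers: its rear edge is at crop (350–444,360), square to the dock, and about 14 mm should be left past the round tube. I'll continue left.

Call:
servo_tool:
  commands:
    - [[0.58,7,-10,0,0,0,0.014],[0.58,7,-21,0,0,0,0.014],[0.58,7,-33,0,0,0,0.014],[0.58,7,-45,0,0,0,0.014],[0.58,7,-56,0,0,0,0.014]]

```text
time_s: 5.2
tcp_pos: [0.6037, 0.0835, 0.0235]
ee_rot: [[0.997, -0.084, -0.0], [-0.084, -0.997, -0.0], [0.0, 0.0, -1.0]]
wrist_force: [-0.6, -4.9, 0.5]
gripper_width: 0.42
gripper_force: 1.9
```

Call:
servo_tool:
  commands:
    - [[0.58,0,-12,0,0,0,0],[0.58,0,-23,0,0,0,0],[0.58,0,-35,0,0,0,0],[0.58,0,-46,0,0,0,0],[0.58,0,-58,0,0,0,0]]

```text
time_s: 5.7
tcp_pos: [0.6085, 0.1411, 0.0235]
ee_rot: [[0.996, -0.084, -0.0], [-0.084, -0.996, -0.0], [-0.0, 0.0, -1.0]]
wrist_force: [-0.3, -4.5, 0.1]
gripper_width: 0.425
gripper_force: 1.9
```

```bash
python3 - <<'E'
from station import r
from plan import *
s=r.sense();c=r.capture("side");cv2.imwrite("pics/s2.png",c["pixels"][80:320,180:480,::-1].repeat(2,0).repeat(2,1))
p=s["tcp_pos"];print(p,s["wrist_force"])
plan([(.58,*d2w(50+18,104),24,-4.79,12)])
E
```

```text
[0.60848479 0.14113796 0.02349353] [-0.27385802 -4.5075682   0.06415023]
[[0.58,11,0,0,0,0,-0.0],[0.58,22,0,0,0,0,-0.0],[0.58,33,0,0,0,0,-0.0],[0.58,45,0,0,0,0,-0.0],[0.58,56,0,0,0,0,-0.0]]
[[0.58,11,0,0,0,0,-0.0],[0.58,22,0,0,0,0,-0.0],[0.58,33,0,0,0,0,-0.0],[0.58,44,0,0,0,0,-0.0],[0.58,44,0,0,0,0,-0.0]]
[708.6 132.1  24.   -4.8]
```

View pics/s2.png

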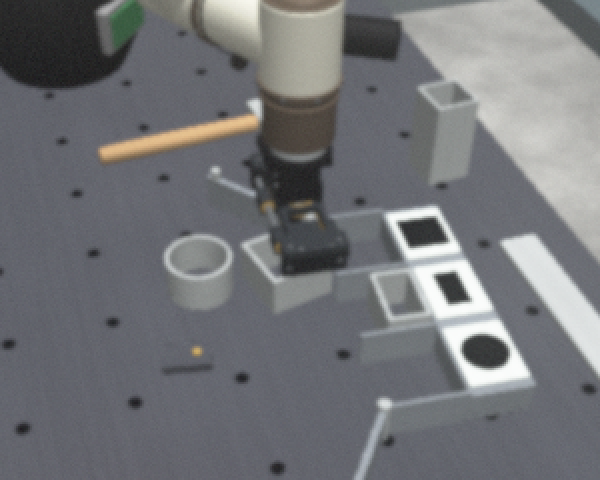

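The tube stands flat in front of the left bay, clear of the round tube. I'll push it in.

Call:
servo_tool:
  commands:
    - [[0.58,11,0,0,0,0,0],[0.58,22,0,0,0,0,0],[0.58,33,0,0,0,0,0],[0.58,45,0,0,0,0,0],[0.58,56,0,0,0,0,0]]

```text
time_s: 6.25
tcp_pos: [0.6646, 0.1351, 0.0235]
ee_rot: [[0.996, -0.085, -0.002], [-0.085, -0.996, -0.0], [-0.002, 0.0, -1.0]]
wrist_force: [-5.5, 0.9, 2.6]
gripper_width: 0.422
gripper_force: 2.7
```

Call:
servo_tool:
  commands:
    - [[0.58,11,0,0,0,0,0],[0.58,22,0,0,0,0,0],[0.58,33,0,0,0,0,0],[0.58,44,0,0,0,0,0],[0.58,44,0,0,0,0,0]]

```text
time_s: 6.75
tcp_pos: [0.7108, 0.1314, 0.0235]
ee_rot: [[0.996, -0.085, 0.003], [-0.085, -0.996, 0.001], [0.003, -0.001, -1.0]]
wrist_force: [-0.1, -0.0, 0.0]
gripper_width: 0.421
gripper_force: 0.0
```

Call:
servo_tool:
  commands:
    - [[0.58,2,0,0,0,0,0],[0.58,4,0,0,0,0,0],[0.58,6,0,0,0,0,0],[0.58,7,0,0,0,0,0],[0.58,8,0,0,0,0,0]]

```text
time_s: 7.25
tcp_pos: [0.7148, 0.1311, 0.0234]
ee_rot: [[0.996, -0.084, -0.003], [-0.084, -0.996, -0.001], [-0.003, 0.001, -1.0]]
wrist_force: [-6.3, 0.5, 3.5]
gripper_width: 0.416
gripper_force: 2.9
```

Call:
servo_tool:
  commands:
    - [[0.58,1,0,0,0,0,0],[0.58,2,0,0,0,0,0],[0.58,3,0,0,0,0,0],[0.58,4,0,0,0,0,0],[0.58,4,0,0,0,0,0]]

```text
time_s: 7.75
tcp_pos: [0.7158, 0.131, 0.0234]
ee_rot: [[0.996, -0.084, -0.01], [-0.084, -0.996, -0.001], [-0.009, 0.002, -1.0]]
wrist_force: [-13.5, 1.9, 6.8]
gripper_width: 0.422
gripper_force: 6.4
```

Call:
servo_tool:
  commands:
    - [[0.58,1,0,0,0,0,0],[0.58,2,0,0,0,0,0],[0.58,3,0,0,0,0,0],[0.58,3,0,0,0,0,0],[0.58,3,0,0,0,0,0]]

```text
time_s: 8.25
tcp_pos: [0.7158, 0.1309, 0.0234]
ee_rot: [[0.996, -0.084, -0.016], [-0.084, -0.996, -0.002], [-0.016, 0.004, -1.0]]
wrist_force: [-19.5, 3.8, 12.2]
gripper_width: 0.42
gripper_force: 10.2
```

```bash
python3 - <<'E'
from plan import *
# account for +8+4+3 along tool x
cur=np.array(json.load(open("cmd.json")));a=np.radians(cur[3]);cur[0]+=15*np.cos(a);cur[1]+=15*np.sin(a);json.dump(cur.tolist(),open("cmd.json","w"))
print(cur)
x,y=d2w(50+10,104)
plan([(.63,x,y,24,-4.79,12),(.63,x,y,24,-4.79,12),(.63,x,y,110,-4.79,30)])
E
```

```text
[723.58564697 130.81327248  24.          -4.80354832]
[[0.63,-11,0,0,0,0,-0.0],[0.63,-23,0,0,0,0,-0.0],[0.63,-23,0,0,0,0,-0.0],[0.63,-23,0,-29,0,0,-0.0],[0.63,-23,0,-57,0,0,-0.0]]
[[0.63,0,0,-29,0,0,-0.0],[0.63,0,0,-29,0,0,-0.0],[0.63,0,0,-29,0,0,-0.0],[0.63,0,0,-29,0,0,-0.0],[0.63,0,0,-29,0,0,-0.0]]
[700.7 132.7 110.   -4.8]
```

Call:
servo_tool:
  commands:
    - [[0.63,-11,0,0,0,0,0],[0.63,-23,0,0,0,0,0],[0.63,-23,0,0,0,0,0],[0.63,-23,0,-29,0,0,0],[0.63,-23,0,-57,0,0,0]]

```text
time_s: 8.75
tcp_pos: [0.7009, 0.1324, 0.0805]
ee_rot: [[0.997, -0.084, -0.0], [-0.084, -0.997, -0.001], [-0.0, 0.001, -1.0]]
wrist_force: [0.1, 0.1, 0.6]
gripper_width: 0.371
gripper_force: 0.0
```

Call:
servo_tool:
  commands:
    - [[0.65,0,0,-29,0,0,0],[0.65,0,0,-29,0,0,0],[0.65,0,0,-29,0,0,0],[0.65,0,0,-29,0,0,0],[0.65,0,0,-29,0,0,0]]

```text
time_s: 9.25
tcp_pos: [0.6998, 0.1322, 0.1079]
ee_rot: [[0.996, -0.084, -0.002], [-0.084, -0.996, -0.001], [-0.002, 0.001, -1.0]]
wrist_force: [0.4, 0.6, -0.3]
gripper_width: 0.349
gripper_force: 0.0
```

```bash
python3 - <<'E'
from station import r
from plan import *
plan([(.65,491.4,157.4,110,-4.79,45)])
plan([(.65,491.4,157.4,24,-4.79,22)])
plan([(.61,491.4,157.4,24,-4.79,22)])
E
```

```text
[[0.65,-42,-1,0,0,0,-0.0],[0.65,-84,-3,0,0,0,-0.0],[0.65,-126,-4,0,0,0,-0.0],[0.65,-168,-6,0,0,0,-0.0],[0.65,-211,-7,0,0,0,-0.0]]
[491.  157.4 110.   -4.8]
[[0.65,0,0,22,0,0,-0.0],[0.65,0,0,43,0,0,-0.0],[0.65,0,0,64,0,0,-0.0],[0.65,0,0,86,0,0,-0.0],[0.65,0,0,86,0,0,-0.0]]
[491.  157.4  24.   -4.8]
[[0.61,0,0,0,0,0,-0.0],[0.61,0,0,0,0,0,-0.0],[0.61,0,0,0,0,0,-0.0],[0.61,0,0,0,0,0,-0.0],[0.61,0,0,0,0,0,-0.0]]
[491.  157.4  24.   -4.8]
```

Call:
servo_tool:
  commands:
    - [[0.65,-42,-1,0,0,0,0],[0.65,-84,-3,0,0,0,0],[0.65,-126,-4,0,0,0,0],[0.65,-168,-6,0,0,0,0],[0.65,-211,-7,0,0,0,0]]

```text
time_s: 9.75
tcp_pos: [0.4889, 0.157, 0.1087]
ee_rot: [[0.996, -0.084, -0.001], [-0.084, -0.996, -0.001], [-0.001, 0.001, -1.0]]
wrist_force: [0.3, 1.7, 0.2]
gripper_width: 0.35
gripper_force: 0.0
```

```bash
python3 - <<'E'
from station import r
from plan import *
c=r.capture("wrist");a=c["pixels"][:,:,::-1]
d=r.capture("top")["pixels"][110:320,165:465,::-1]
cv2.imwrite("pics/m3.png",np.vstack([cv2.resize(a,(440,300)),cv2.resize(d,(440,300))]))
print(proj(c,np.array([[.4914,.1574,.05],[.5264,.1574,.05],[.4914,.1924,.05],[.4914,.1224,.05]])).round(0))
E
```

```text
[[320. 257.]
 [315. 204.]
 [266. 261.]
 [374. 252.]]
```

View pics/m3.png

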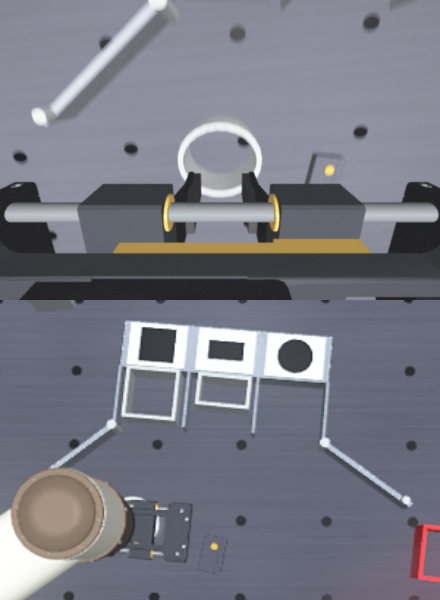

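The square tube sits home in the left bay, with its rear edge on the ledge at (122–180,366). The round tube is centred under the fingers at wrist (320,254), against (320,257) predicted. I'll descend and open to hold it loosely.

Call:
servo_tool:
  commands:
    - [[0.65,0,0,22,0,0,0],[0.65,0,0,43,0,0,0],[0.65,0,0,64,0,0,0],[0.65,0,0,86,0,0,0],[0.65,0,0,86,0,0,0]]

```text
time_s: 10.35
tcp_pos: [0.4889, 0.1559, 0.0205]
ee_rot: [[0.996, -0.084, -0.006], [-0.084, -0.996, -0.004], [-0.006, 0.004, -1.0]]
wrist_force: [-0.8, 0.1, 0.1]
gripper_width: 0.35
gripper_force: 0.0
```

Call:
servo_tool:
  commands:
    - [[0.61,0,0,0,0,0,0],[0.61,0,0,0,0,0,0],[0.61,0,0,0,0,0,0],[0.61,0,0,0,0,0,0],[0.61,0,0,0,0,0,0]]

```text
time_s: 10.85
tcp_pos: [0.4908, 0.1574, 0.0242]
ee_rot: [[0.996, -0.084, 0.001], [-0.084, -0.996, 0.001], [0.001, -0.001, -1.0]]
wrist_force: [-0.1, 0.3, 1.0]
gripper_width: 0.388
gripper_force: 0.0
```

```bash
python3 - <<'E'
from plan import *
P=lambda x,y,st:(.61,*d2w(x+3,y),24,-4.79,st)
plan([P(-85,0,11),P(-57,-104,12)]);print()
plan([P(45,-104,11)])
E
```

```text
[[0.61,6,9,0,0,0,-0.0],[0.61,12,19,0,0,0,-0.0],[0.61,17,28,0,0,0,-0.0],[0.61,23,37,0,0,0,-0.0],[0.61,29,46,0,0,0,-0.0]]
[[0.61,6,10,0,0,0,-0.0],[0.61,11,19,0,0,0,-0.0],[0.61,17,28,0,0,0,-0.0],[0.61,23,37,0,0,0,-0.0],[0.61,29,47,0,0,0,-0.0]]
[[0.61,6,9,0,0,0,-0.0],[0.61,11,18,0,0,0,-0.0],[0.61,14,30,0,0,0,-0.0],[0.61,18,41,0,0,0,-0.0],[0.61,21,53,0,0,0,-0.0]]
[[0.61,3,11,0,0,0,-0.0],[0.61,6,23,0,0,0,-0.0],[0.61,9,34,0,0,0,-0.0],[0.61,12,46,0,0,0,-0.0],[0.61,15,58,0,0,0,-0.0]]
[[0.61,3,11,0,0,0,-0.0],[0.61,3,11,0,0,0,-0.0],[0.61,3,11,0,0,0,-0.0],[0.61,3,11,0,0,0,-0.0],[0.61,3,11,0,0,0,-0.0]]
[569.6 -65.   24.   -4.8]

[[0.61,10,0,0,0,0,-0.0],[0.61,20,0,0,0,0,-0.0],[0.61,31,0,0,0,0,-0.0],[0.61,41,0,0,0,0,-0.0],[0.61,51,0,0,0,0,-0.0]]
[[0.61,10,0,0,0,0,-0.0],[0.61,21,0,0,0,0,-0.0],[0.61,31,0,0,0,0,-0.0],[0.61,41,0,0,0,0,-0.0],[0.61,51,0,0,0,0,-0.0]]
[671.3 -73.5  24.   -4.8]
```

Call:
servo_tool:
  commands:
    - [[0.61,6,9,0,0,0,0],[0.61,12,19,0,0,0,0],[0.61,17,28,0,0,0,0],[0.61,23,37,0,0,0,0],[0.61,29,46,0,0,0,0]]

```text
time_s: 11.35
tcp_pos: [0.516, 0.1079, 0.0235]
ee_rot: [[0.996, -0.084, -0.0], [-0.084, -0.996, -0.0], [-0.0, 0.0, -1.0]]
wrist_force: [-1.0, 2.2, 1.8]
gripper_width: 0.39
gripper_force: 1.6
```

Call:
servo_tool:
  commands:
    - [[0.61,6,10,0,0,0,0],[0.61,11,19,0,0,0,0],[0.61,17,28,0,0,0,0],[0.61,23,37,0,0,0,0],[0.61,29,47,0,0,0,0]]

```text
time_s: 11.85
tcp_pos: [0.541, 0.0589, 0.0236]
ee_rot: [[0.997, -0.084, -0.0], [-0.084, -0.997, -0.0], [-0.0, 0.0, -1.0]]
wrist_force: [-2.2, 2.4, 2.6]
gripper_width: 0.387
gripper_force: 1.7
```

Call:
servo_tool:
  commands:
    - [[0.61,6,9,0,0,0,0],[0.61,11,18,0,0,0,0],[0.61,14,30,0,0,0,0],[0.61,18,41,0,0,0,0],[0.61,21,53,0,0,0,0]]

```text
time_s: 12.35
tcp_pos: [0.5575, 0.0042, 0.0235]
ee_rot: [[0.997, -0.084, 0.001], [-0.084, -0.997, 0.0], [0.0, -0.0, -1.0]]
wrist_force: [-0.8, 2.2, 0.9]
gripper_width: 0.386
gripper_force: 1.6
```

Call:
servo_tool:
  commands:
    - [[0.61,3,11,0,0,0,0],[0.61,6,23,0,0,0,0],[0.61,9,34,0,0,0,0],[0.61,12,46,0,0,0,0],[0.61,15,58,0,0,0,0]]

```text
time_s: 12.85
tcp_pos: [0.5672, -0.055, 0.0235]
ee_rot: [[0.996, -0.084, -0.0], [-0.084, -0.996, -0.0], [-0.0, 0.0, -1.0]]
wrist_force: [-0.0, 3.4, 0.9]
gripper_width: 0.392
gripper_force: 1.5
```

Call:
servo_tool:
  commands:
    - [[0.61,3,11,0,0,0,0],[0.61,3,11,0,0,0,0],[0.61,3,11,0,0,0,0],[0.61,3,11,0,0,0,0],[0.61,3,11,0,0,0,0]]

```text
time_s: 13.35
tcp_pos: [0.5691, -0.065, 0.0234]
ee_rot: [[0.997, -0.083, -0.0], [-0.083, -0.997, -0.0], [-0.0, 0.0, -1.0]]
wrist_force: [0.3, -0.5, -0.2]
gripper_width: 0.39
gripper_force: 0.0
```

Tracking is good, so I'll push it into the right bay.

Call:
servo_tool:
  commands:
    - [[0.61,10,0,0,0,0,0],[0.61,20,0,0,0,0,0],[0.61,31,0,0,0,0,0],[0.61,41,0,0,0,0,0],[0.61,51,0,0,0,0,0]]

```text
time_s: 13.85
tcp_pos: [0.6208, -0.0696, 0.0233]
ee_rot: [[0.996, -0.084, -0.001], [-0.084, -0.996, -0.0], [-0.001, 0.0, -1.0]]
wrist_force: [-3.1, 0.3, 1.3]
gripper_width: 0.389
gripper_force: 1.7
```

Call:
servo_tool:
  commands:
    - [[0.61,10,0,0,0,0,0],[0.61,21,0,0,0,0,0],[0.61,31,0,0,0,0,0],[0.61,41,0,0,0,0,0],[0.61,51,0,0,0,0,0]]

```text
time_s: 14.35
tcp_pos: [0.6717, -0.0738, 0.0234]
ee_rot: [[0.996, -0.084, -0.0], [-0.084, -0.996, -0.0], [-0.0, 0.0, -1.0]]
wrist_force: [-3.1, 0.3, 0.5]
gripper_width: 0.389
gripper_force: 1.5
```

Call:
servo_tool:
  commands:
    - [[0.61,2,0,0,0,0,0],[0.61,4,0,0,0,0,0],[0.61,6,0,0,0,0,0],[0.61,8,0,0,0,0,0],[0.61,10,0,0,0,0,0]]

```text
time_s: 14.85
tcp_pos: [0.6808, -0.0745, 0.0242]
ee_rot: [[0.997, -0.084, 0.0], [-0.084, -0.997, -0.0], [0.0, 0.0, -1.0]]
wrist_force: [-1.9, -0.5, -0.2]
gripper_width: 0.388
gripper_force: 2.2
```

Call:
servo_tool:
  commands:
    - [[0.61,1,0,0,0,0,0],[0.61,2,0,0,0,0,0],[0.61,3,0,0,0,0,0],[0.61,4,0,0,0,0,0],[0.61,4,0,0,0,0,0]]

```text
time_s: 15.35
tcp_pos: [0.6851, -0.0749, 0.0241]
ee_rot: [[0.997, -0.084, 0.0], [-0.084, -0.997, -0.0], [0.001, 0.0, -1.0]]
wrist_force: [-4.3, 0.4, 5.0]
gripper_width: 0.391
gripper_force: 3.3
```

Call:
servo_tool:
  commands:
    - [[0.61,1,0,0,0,0,0],[0.61,2,0,0,0,0,0],[0.61,3,0,0,0,0,0],[0.61,4,0,0,0,0,0],[0.61,4,0,0,0,0,0]]

```text
time_s: 15.85
tcp_pos: [0.6859, -0.0752, 0.0239]
ee_rot: [[0.996, -0.084, -0.007], [-0.084, -0.996, -0.0], [-0.007, 0.001, -1.0]]
wrist_force: [-10.7, 2.9, 10.2]
gripper_width: 0.387
gripper_force: 6.8
```

Call:
servo_tool:
  commands:
    - [[0.61,1,0,0,0,0,0],[0.61,2,0,0,0,0,0],[0.61,3,0,0,0,0,0],[0.61,4,0,0,0,0,0],[0.61,4,0,0,0,0,0]]

```text
time_s: 16.35
tcp_pos: [0.6862, -0.0754, 0.0238]
ee_rot: [[0.996, -0.084, -0.015], [-0.084, -0.996, -0.0], [-0.015, 0.001, -1.0]]
wrist_force: [-19.2, 4.4, 16.0]
gripper_width: 0.387
gripper_force: 11.2
```

```bash
python3 - <<'E'
from plan import *
cur=np.array(json.load(open("cmd.json")));a=np.radians(cur[3]);cur[0]+=22*np.cos(a);cur[1]+=22*np.sin(a);json.dump(cur.tolist(),open("cmd.json","w"))
x,y=d2w(53,-104)
plan([(.66,x,y,24,-4.79,12),(.66,x,y,24,-4.79,12),(.66,x,y,120,-4.79,40)])
x,y=d2w(-150,-40)
plan([(1,x,y,120,-4.79,48)])
E
```

```text
[[0.66,-8,0,0,0,0,-0.0],[0.66,-17,0,0,0,0,-0.0],[0.66,-17,0,0,0,0,-0.0],[0.66,-17,0,-32,0,0,-0.0],[0.66,-17,0,-64,0,0,-0.0]]
[[0.66,0,0,-32,0,0,-0.0],[0.66,0,0,-32,0,0,-0.0],[0.66,0,0,-32,0,0,-0.0],[0.66,0,0,-32,0,0,-0.0],[0.66,0,0,-32,0,0,-0.0]]
[676.3 -73.9 120.   -4.8]
[[1,-41,-13,0,0,0,-0.0],[1,-81,-26,0,0,0,-0.0],[1,-122,-38,0,0,0,-0.0],[1,-162,-51,0,0,0,-0.0],[1,-203,-64,0,0,0,-0.0]]
[479.3   6.8 120.   -4.8]
```

Call:
servo_tool:
  commands:
    - [[0.66,-8,0,0,0,0,0],[0.66,-17,0,0,0,0,0],[0.66,-17,0,0,0,0,0],[0.66,-17,0,-32,0,0,0],[0.66,-17,0,-64,0,0,0]]

```text
time_s: 16.85
tcp_pos: [0.6762, -0.0742, 0.0869]
ee_rot: [[0.997, -0.083, -0.001], [-0.083, -0.997, -0.001], [-0.001, 0.001, -1.0]]
wrist_force: [0.2, -0.1, 0.7]
gripper_width: 0.339
gripper_force: 0.0
```

Call:
servo_tool:
  commands:
    - [[0.66,0,0,-32,0,0,0],[0.66,0,0,-32,0,0,0],[0.66,0,0,-32,0,0,0],[0.66,0,0,-32,0,0,0],[0.66,0,0,-32,0,0,0]]

```text
time_s: 17.35
tcp_pos: [0.6753, -0.0742, 0.1179]
ee_rot: [[0.996, -0.084, -0.002], [-0.084, -0.996, -0.0], [-0.002, 0.0, -1.0]]
wrist_force: [-0.8, 0.1, 0.2]
gripper_width: 0.341
gripper_force: 0.0
```

Call:
servo_tool:
  commands:
    - [[1,-41,-13,0,0,0,0],[1,-81,-26,0,0,0,0],[1,-122,-38,0,0,0,0],[1,-162,-51,0,0,0,0],[1,-203,-64,0,0,0,0]]

```text
time_s: 17.85
tcp_pos: [0.4772, 0.0069, 0.1187]
ee_rot: [[0.996, -0.084, -0.001], [-0.084, -0.996, -0.001], [-0.001, 0.001, -1.0]]
wrist_force: [0.1, 0.7, 0.1]
gripper_width: 0.026
gripper_force: 0.0
```

```bash
python3 - <<'E'
from station import r
from plan import *
c=r.capture("top");pickle.dump(c,open("pics/t4.pkl","wb"))
cv2.imwrite("pics/t4.png",cv2.resize(c["pixels"][110:320,165:465,::-1],None,fx=2.6,fy=2.6,interpolation=cv2.INTER_CUBIC))
E
```

```text
(no output)
```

View pics/t4.png

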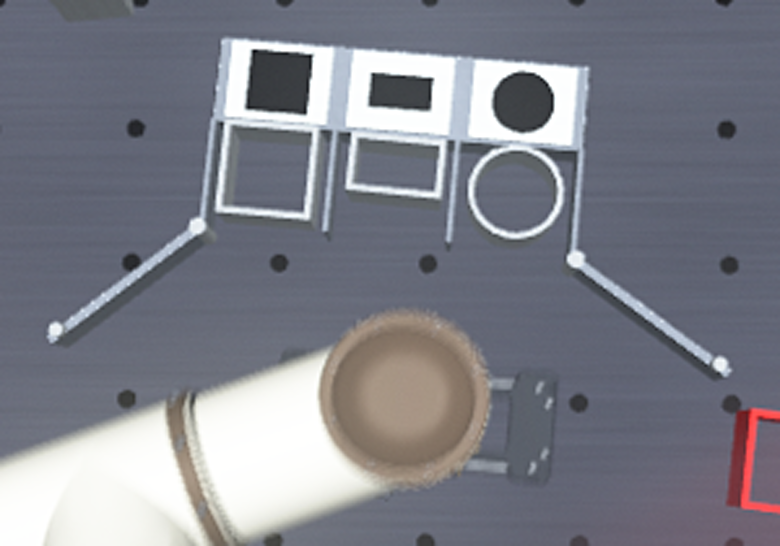

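Both tubes are home: the square's rear edge is at crop (222–320,124), and the round's top touches the ledge at (516,146). The oblong and the wedge area are undisturbed. Next are the gates, pushing each leaf round from behind with closed fingers.

```bash
cat >> plan.py <<'E'
def gate(side,th0,r=105):
    out=[]
    for th in np.r_[th0+.3,th0+.15,np.arange(th0,0.04,-.2),0,-.03]:
        d=np.array([-np.sin(th),-np.cos(th)]);p=np.array([np.cos(th),-np.sin(th)])
        q=np.array([-4,158])+r*d-p*(4+9.5*abs(p[0])+15*abs(p[1]));out.append((q[0],side*q[1]))
    return out
E
python3 - <<'E'
from plan import *
c=pickle.load(open("pics/t4.pkl","rb"));g=cv2.cvtColor(c["pixels"],cv2.COLOR_RGB2GRAY);o,A,_=dock(c)
for n,b in dict(sq=(244,157,290,195),rd=(343,166,384,203)).items():
    m=((g>190)*255).astype(np.uint8)
    try:
        w=ray(c,blobs(m,b),.05).astype(np.float32);R=cv2.minAreaRect(w);print(n,((np.array(R[0])-o)@A).round(4),R[1:])
    except Exception as e:print(e)
G=gate(1,2.31);print(np.round(G))
P=lambda p,z,st:(1,*d2w(*p),z,-4.79,st)
plan([P(G[0],110,45)]);plan([P(G[0],24,24)]);print();plan([P(p,24,11) for p in G[1:-1]])
E
```

```text
sq [0.051  0.1034] ((0.08321885764598846, 0.08243236690759659), 85.2235107421875)
rd [ 0.0488 -0.1039] ((0.07699379324913025, 0.07742348313331604), 45.560707092285156)
[[ -40.  259.]
 [ -54.  253.]
 [ -67.  245.]
 [ -83.  231.]
 [ -96.  213.]
 [-105.  193.]
 [-110.  171.]
 [-111.  151.]
 [-108.  131.]
 [-100.  111.]
 [ -88.   92.]
 [ -72.   76.]
 [ -53.   63.]
 [ -31.   55.]
 [ -18.   53.]
 [ -15.   53.]]
[[1,14,-37,1,0,0,-0.0],[1,28,-75,2,0,0,-0.0],[1,41,-112,4,0,0,-0.0],[1,55,-149,5,0,0,-0.0],[1,69,-187,6,0,0,-0.0]]
[[1,14,-37,2,0,0,-0.0],[1,27,-74,3,0,0,-0.0],[1,41,-111,4,0,0,-0.0],[1,41,-111,4,0,0,-0.0],[1,41,-111,4,0,0,-0.0]]
[613.9 294.6 110.   -4.8]
[[1,0,0,22,0,0,-0.0],[1,0,0,43,0,0,-0.0],[1,0,0,64,0,0,-0.0],[1,0,0,86,0,0,-0.0],[1,0,0,86,0,0,-0.0]]
[613.9 294.6  24.   -4.8]

[[1,-7,3,0,0,0,-0.0],[1,-14,5,0,0,0,-0.0],[1,-20,9,0,0,0,-0.0],[1,-27,14,0,0,0,-0.0],[1,-35,21,0,0,0,-0.0]]
[[1,-8,7,0,0,0,-0.0],[1,-14,15,0,0,0,-0.0],[1,-21,24,0,0,0,-0.0],[1,-24,31,0,0,0,-0.0],[1,-27,38,0,0,0,-0.0]]
[[1,-3,7,0,0,0,-0.0],[1,-5,17,0,0,0,-0.0],[1,-8,28,0,0,0,-0.0],[1,-8,38,0,0,0,-0.0],[1,-9,48,0,0,0,-0.0]]
[[1,2,10,0,0,0,-0.0],[1,4,20,0,0,0,-0.0],[1,7,30,0,0,0,-0.0],[1,11,40,0,0,0,-0.0],[1,15,47,0,0,0,-0.0]]
[[1,4,6,0,0,0,-0.0],[1,8,12,0,0,0,-0.0],[1,13,17,0,0,0,-0.0],[1,19,23,0,0,0,-0.0],[1,24,28,0,0,0,-0.0]]
[[1,6,4,0,0,0,-0.0],[1,13,9,0,0,0,-0.0],[1,20,13,0,0,0,-0.0],[1,27,15,0,0,0,-0.0],[1,34,18,0,0,0,-0.0]]
[[1,8,3,0,0,0,-0.0],[1,14,4,0,0,0,-0.0],[1,21,5,0,0,0,-0.0],[1,21,5,0,0,0,-0.0],[1,21,5,0,0,0,-0.0]]
[619.7  88.4  24.   -4.8]
```

Both tubes measure home, at about 50 mm in dock x and ±104 mm in y. Now the left gate.

Call:
servo_tool:
  commands:
    - [[1,14,-37,1,0,0,0],[1,28,-75,2,0,0,0],[1,41,-112,4,0,0,0],[1,55,-149,5,0,0,0],[1,69,-187,6,0,0,0]]

```text
time_s: 18.4
tcp_pos: [0.5636, 0.1885, 0.1126]
ee_rot: [[0.996, -0.084, -0.001], [-0.084, -0.997, -0.001], [-0.001, 0.001, -1.0]]
wrist_force: [0.0, 0.4, -0.3]
gripper_width: 0.007
gripper_force: 0.0
```

Call:
servo_tool:
  commands:
    - [[1,14,-37,2,0,0,0],[1,27,-74,3,0,0,0],[1,41,-111,4,0,0,0],[1,41,-111,4,0,0,0],[1,41,-111,4,0,0,0]]

```text
time_s: 18.9
tcp_pos: [0.6129, 0.2947, 0.1076]
ee_rot: [[0.997, -0.083, -0.002], [-0.083, -0.997, -0.002], [-0.002, 0.002, -1.0]]
wrist_force: [-0.6, -0.2, 0.4]
gripper_width: 0.002
gripper_force: 0.0
```

Call:
servo_tool:
  commands:
    - [[1,0,0,22,0,0,0],[1,0,0,43,0,0,0],[1,0,0,64,0,0,0],[1,0,0,86,0,0,0],[1,0,0,86,0,0,0]]

```text
time_s: 19.4
tcp_pos: [0.6107, 0.2914, 0.0199]
ee_rot: [[0.996, -0.086, -0.007], [-0.086, -0.996, -0.005], [-0.007, 0.005, -1.0]]
wrist_force: [-1.2, -0.2, 0.3]
gripper_width: 0.007
gripper_force: 0.0
```

Call:
servo_tool:
  commands:
    - [[1,-7,3,0,0,0,0],[1,-14,5,0,0,0,0],[1,-20,9,0,0,0,0],[1,-27,14,0,0,0,0],[1,-35,21,0,0,0,0]]

```text
time_s: 19.9
tcp_pos: [0.577, 0.2767, 0.0247]
ee_rot: [[0.997, -0.083, 0.002], [-0.083, -0.997, 0.002], [0.002, -0.002, -1.0]]
wrist_force: [2.1, 1.3, 1.0]
gripper_width: 0.004
gripper_force: 0.6
```

Call:
servo_tool:
  commands:
    - [[1,-8,7,0,0,0,0],[1,-14,15,0,0,0,0],[1,-21,24,0,0,0,0],[1,-24,31,0,0,0,0],[1,-27,38,0,0,0,0]]

```text
time_s: 20.4
tcp_pos: [0.5464, 0.2401, 0.0236]
ee_rot: [[0.996, -0.084, -0.0], [-0.084, -0.996, -0.0], [-0.0, 0.0, -1.0]]
wrist_force: [0.9, 1.1, 0.8]
gripper_width: 0.009
gripper_force: 0.4
```

Call:
servo_tool:
  commands:
    - [[1,-3,7,0,0,0,0],[1,-5,17,0,0,0,0],[1,-8,28,0,0,0,0],[1,-8,38,0,0,0,0],[1,-9,48,0,0,0,0]]

```text
time_s: 20.9
tcp_pos: [0.5338, 0.1929, 0.0236]
ee_rot: [[0.996, -0.084, 0.0], [-0.084, -0.996, 0.0], [0.0, -0.0, -1.0]]
wrist_force: [0.1, 2.1, 1.2]
gripper_width: 0.007
gripper_force: 0.6
```

Contact is steady at about 2 N. Continuing the arc to shut.

Call:
servo_tool:
  commands:
    - [[1,2,10,0,0,0,0],[1,4,20,0,0,0,0],[1,7,30,0,0,0,0],[1,11,40,0,0,0,0],[1,15,47,0,0,0,0]]

```text
time_s: 21.4
tcp_pos: [0.5448, 0.1445, 0.0234]
ee_rot: [[0.996, -0.084, -0.001], [-0.084, -0.996, -0.0], [-0.001, 0.0, -1.0]]
wrist_force: [-0.2, 0.9, -0.2]
gripper_width: 0.007
gripper_force: 0.5
```

Call:
servo_tool:
  commands:
    - [[1,4,6,0,0,0,0],[1,8,12,0,0,0,0],[1,13,17,0,0,0,0],[1,19,23,0,0,0,0],[1,24,28,0,0,0,0]]

```text
time_s: 21.9
tcp_pos: [0.5668, 0.1152, 0.0235]
ee_rot: [[0.996, -0.084, -0.0], [-0.084, -0.996, -0.0], [-0.0, 0.0, -1.0]]
wrist_force: [0.2, 0.6, 0.7]
gripper_width: 0.008
gripper_force: 0.4
```

Call:
servo_tool:
  commands:
    - [[1,6,4,0,0,0,0],[1,13,9,0,0,0,0],[1,20,13,0,0,0,0],[1,27,15,0,0,0,0],[1,34,18,0,0,0,0]]

```text
time_s: 22.4
tcp_pos: [0.5992, 0.0946, 0.0234]
ee_rot: [[0.996, -0.084, -0.0], [-0.084, -0.996, -0.0], [-0.0, 0.0, -1.0]]
wrist_force: [-0.5, 0.3, 0.4]
gripper_width: 0.003
gripper_force: 0.4
```

Call:
servo_tool:
  commands:
    - [[1,8,3,0,0,0,0],[1,14,4,0,0,0,0],[1,21,5,0,0,0,0],[1,21,5,0,0,0,0],[1,21,5,0,0,0,0]]

```text
time_s: 22.9
tcp_pos: [0.6189, 0.0879, 0.0232]
ee_rot: [[0.996, -0.084, -0.001], [-0.084, -0.996, -0.001], [-0.001, 0.001, -1.0]]
wrist_force: [-1.8, -0.6, -0.2]
gripper_width: 0.002
gripper_force: 0.7
```

Call:
servo_tool:
  commands:
    - [[1,1,0,0,0,0,0],[1,2,0,0,0,0,0],[1,3,0,0,0,0,0],[1,4,0,0,0,0,0],[1,4,0,0,0,0,0]]

```text
time_s: 23.4
tcp_pos: [0.619, 0.0878, 0.0232]
ee_rot: [[0.996, -0.084, -0.009], [-0.084, -0.996, -0.001], [-0.009, 0.002, -1.0]]
wrist_force: [-11.0, 4.4, 6.0]
gripper_width: 0.004
gripper_force: 5.9
```

The left leaf has stalled at its stop, so it is shut. I'll retreat and plan the right gate.

```bash
python3 - <<'E'
from plan import *
cur=np.array(json.load(open("cmd.json")));a=np.radians(cur[3]);cur[0]+=4*np.cos(a);cur[1]+=4*np.sin(a);json.dump(cur.tolist(),open("cmd.json","w"))
G=gate(-1,2.58);print(np.round(G[:3]))
P=lambda p,z,st:(1,*d2w(*p),z,-4.79,st)
plan([P((-50,53),24,15),P((-50,53),110,45)]);plan([P(G[0],110,45)]);plan([P(G[0],24,24)]);print();plan([P(p,24,11) for p in G[1:-1]])
E
```

```text
[[ -15. -264.]
 [ -29. -262.]
 [ -43. -258.]]
[[1,-12,0,0,0,0,-0.0],[1,-24,0,0,0,0,-0.0],[1,-37,0,0,0,0,-0.0],[1,-37,0,-43,0,0,-0.0],[1,-37,0,-86,0,0,-0.0]]
[586.8  91.1 110.   -4.8]
[[1,4,40,0,0,0,-0.0],[1,9,79,0,0,0,-0.0],[1,13,119,0,0,0,-0.0],[1,18,158,0,0,0,-0.0],[1,22,198,0,0,0,-0.0]]
[[1,5,40,0,0,0,-0.0],[1,9,79,0,0,0,-0.0],[1,14,119,0,0,0,-0.0],[1,14,119,0,0,0,-0.0],[1,14,119,0,0,0,-0.0]]
[ 596.1 -227.8  110.    -4.8]
[[1,0,0,22,0,0,-0.0],[1,0,0,43,0,0,-0.0],[1,0,0,64,0,0,-0.0],[1,0,0,86,0,0,-0.0],[1,0,0,86,0,0,-0.0]]
[ 596.1 -227.8   24.    -4.8]

[[1,-7,-1,0,0,0,-0.0],[1,-14,-2,0,0,0,-0.0],[1,-22,-4,0,0,0,-0.0],[1,-29,-6,0,0,0,-0.0],[1,-38,-11,0,0,0,-0.0]]
[[1,-9,-4,0,0,0,-0.0],[1,-17,-11,0,0,0,-0.0],[1,-25,-17,0,0,0,-0.0],[1,-32,-25,0,0,0,-0.0],[1,-39,-33,0,0,0,-0.0]]
[[1,-4,-7,0,0,0,-0.0],[1,-7,-13,0,0,0,-0.0],[1,-11,-20,0,0,0,-0.0],[1,-13,-27,0,0,0,-0.0],[1,-15,-35,0,0,0,-0.0]]
[[1,-2,-7,0,0,0,-0.0],[1,-4,-17,0,0,0,-0.0],[1,-5,-27,0,0,0,-0.0],[1,-4,-37,0,0,0,-0.0],[1,-3,-47,0,0,0,-0.0]]
[[1,3,-10,0,0,0,-0.0],[1,6,-20,0,0,0,-0.0],[1,11,-30,0,0,0,-0.0],[1,16,-40,0,0,0,-0.0],[1,21,-45,0,0,0,-0.0]]
[[1,5,-6,0,0,0,-0.0],[1,10,-12,0,0,0,-0.0],[1,16,-16,0,0,0,-0.0],[1,22,-21,0,0,0,-0.0],[1,28,-26,0,0,0,-0.0]]
[[1,7,-3,0,0,0,-0.0],[1,15,-6,0,0,0,-0.0],[1,22,-9,0,0,0,-0.0],[1,32,-12,0,0,0,-0.0],[1,43,-14,0,0,0,-0.0]]
[610.8 -17.3  24.   -4.8]
```

Call:
servo_tool:
  commands:
    - [[1,-12,0,0,0,0,0],[1,-24,0,0,0,0,0],[1,-37,0,0,0,0,0],[1,-37,0,-43,0,0,0],[1,-37,0,-86,0,0,0]]

```text
time_s: 23.9
tcp_pos: [0.5863, 0.0909, 0.11]
ee_rot: [[0.997, -0.083, -0.001], [-0.083, -0.997, -0.001], [-0.001, 0.001, -1.0]]
wrist_force: [0.2, 0.6, 0.3]
gripper_width: 0.005
gripper_force: 0.0
```

Call:
servo_tool:
  commands:
    - [[1,4,40,0,0,0,0],[1,9,79,0,0,0,0],[1,13,119,0,0,0,0],[1,18,158,0,0,0,0],[1,22,198,0,0,0,0]]

```text
time_s: 24.4
tcp_pos: [0.5929, -0.1097, 0.1104]
ee_rot: [[0.997, -0.083, 0.004], [-0.083, -0.997, -0.0], [0.004, 0.0, -1.0]]
wrist_force: [0.6, 0.3, -0.5]
gripper_width: 0.005
gripper_force: 0.0
```

Call:
servo_tool:
  commands:
    - [[1,5,40,0,0,0,0],[1,9,79,0,0,0,0],[1,14,119,0,0,0,0],[1,14,119,0,0,0,0],[1,14,119,0,0,0,0]]

```text
time_s: 24.9
tcp_pos: [0.5961, -0.229, 0.1096]
ee_rot: [[0.996, -0.085, 0.002], [-0.085, -0.996, -0.0], [0.002, 0.0, -1.0]]
wrist_force: [-0.4, -0.6, 1.2]
gripper_width: 0.009
gripper_force: 0.0
```

Call:
servo_tool:
  commands:
    - [[1,0,0,22,0,0,0],[1,0,0,43,0,0,0],[1,0,0,64,0,0,0],[1,0,0,86,0,0,0],[1,0,0,86,0,0,0]]

```text
time_s: 25.4
tcp_pos: [0.5939, -0.2261, 0.0207]
ee_rot: [[0.997, -0.082, -0.006], [-0.082, -0.997, 0.001], [-0.006, -0.001, -1.0]]
wrist_force: [-2.0, -0.1, -0.7]
gripper_width: 0.005
gripper_force: 0.0
```

Call:
servo_tool:
  commands:
    - [[1,-7,-1,0,0,0,0],[1,-14,-2,0,0,0,0],[1,-22,-4,0,0,0,0],[1,-29,-6,0,0,0,0],[1,-38,-11,0,0,0,0]]

```text
time_s: 25.9
tcp_pos: [0.5593, -0.2139, 0.0246]
ee_rot: [[0.996, -0.084, 0.003], [-0.084, -0.996, -0.001], [0.003, 0.0, -1.0]]
wrist_force: [1.2, 0.1, 0.2]
gripper_width: 0.002
gripper_force: 0.6
```

Call:
servo_tool:
  commands:
    - [[1,-9,-4,0,0,0,0],[1,-17,-11,0,0,0,0],[1,-25,-17,0,0,0,0],[1,-32,-25,0,0,0,0],[1,-39,-33,0,0,0,0]]

```text
time_s: 26.4
tcp_pos: [0.5221, -0.1769, 0.0235]
ee_rot: [[0.996, -0.084, -0.0], [-0.084, -0.996, -0.0], [-0.0, 0.0, -1.0]]
wrist_force: [0.0, -0.7, 0.9]
gripper_width: 0.004
gripper_force: 0.5
```

Call:
servo_tool:
  commands:
    - [[1,-4,-7,0,0,0,0],[1,-7,-13,0,0,0,0],[1,-11,-20,0,0,0,0],[1,-13,-27,0,0,0,0],[1,-15,-35,0,0,0,0]]

```text
time_s: 26.9
tcp_pos: [0.5106, -0.141, 0.0235]
ee_rot: [[0.996, -0.084, -0.0], [-0.084, -0.996, -0.0], [-0.0, 0.0, -1.0]]
wrist_force: [0.7, -1.3, -0.7]
gripper_width: 0.005
gripper_force: 0.4
```

Call:
servo_tool:
  commands:
    - [[1,-2,-7,0,0,0,0],[1,-4,-17,0,0,0,0],[1,-5,-27,0,0,0,0],[1,-4,-37,0,0,0,0],[1,-3,-47,0,0,0,0]]

```text
time_s: 27.4
tcp_pos: [0.5116, -0.0936, 0.0235]
ee_rot: [[0.997, -0.084, -0.0], [-0.084, -0.997, -0.0], [-0.0, 0.0, -1.0]]
wrist_force: [0.4, -1.1, 1.0]
gripper_width: 0.006
gripper_force: 0.6
```

Call:
servo_tool:
  commands:
    - [[1,3,-10,0,0,0,0],[1,6,-20,0,0,0,0],[1,11,-30,0,0,0,0],[1,16,-40,0,0,0,0],[1,21,-45,0,0,0,0]]

```text
time_s: 27.9
tcp_pos: [0.5366, -0.0503, 0.0234]
ee_rot: [[0.997, -0.083, -0.001], [-0.083, -0.997, 0.0], [-0.001, -0.0, -1.0]]
wrist_force: [-0.3, 0.4, 0.5]
gripper_width: 0.005
gripper_force: 0.5
```

Call:
servo_tool:
  commands:
    - [[1,5,-6,0,0,0,0],[1,10,-12,0,0,0,0],[1,16,-16,0,0,0,0],[1,22,-21,0,0,0,0],[1,28,-26,0,0,0,0]]

```text
time_s: 28.4
tcp_pos: [0.5669, -0.0276, 0.0235]
ee_rot: [[0.996, -0.084, -0.0], [-0.084, -0.996, -0.0], [-0.0, 0.0, -1.0]]
wrist_force: [-1.1, 0.4, -0.8]
gripper_width: 0.005
gripper_force: 0.4
```

Call:
servo_tool:
  commands:
    - [[1,7,-3,0,0,0,0],[1,15,-6,0,0,0,0],[1,22,-9,0,0,0,0],[1,32,-12,0,0,0,0],[1,43,-14,0,0,0,0]]

```text
time_s: 28.9
tcp_pos: [0.6104, -0.0174, 0.0234]
ee_rot: [[0.996, -0.084, -0.002], [-0.084, -0.996, -0.0], [-0.002, 0.001, -1.0]]
wrist_force: [-22.5, 1.7, 13.6]
gripper_width: 0.006
gripper_force: 14.2
```

Call:
servo_tool:
  commands:
    - [[1,1,0,0,0,0,0],[1,2,0,0,0,0,0],[1,3,0,0,0,0,0],[1,4,0,0,0,0,0],[1,4,0,0,0,0,0]]

```text
time_s: 29.4
tcp_pos: [0.61, -0.0175, 0.023]
ee_rot: [[0.996, -0.085, -0.011], [-0.085, -0.996, -0.0], [-0.011, 0.001, -1.0]]
wrist_force: [-11.0, 3.8, 7.6]
gripper_width: 0.006
gripper_force: 5.8
```

Shut. I'll retreat, lift clear, and check.

Call:
servo_tool:
  commands:
    - [[1,-15,0,0,0,0,0],[1,-30,0,0,0,0,0],[1,-45,0,0,0,0,0],[1,-60,0,-40,0,0,0],[1,-75,0,-80,0,0,0]]

```text
time_s: 29.9
tcp_pos: [0.5396, -0.0114, 0.1036]
ee_rot: [[0.997, -0.083, -0.002], [-0.083, -0.997, -0.001], [-0.002, 0.001, -1.0]]
wrist_force: [1.5, 0.3, 1.1]
gripper_width: 0.005
gripper_force: 0.0
```

Call:
servo_tool:
  commands:
    - [[1,-30,0,-30,0,0,0],[1,-60,0,-60,0,0,0],[1,-90,0,-90,0,0,0],[1,-110,0,-100,0,0,0],[1,-110,0,-100,0,0,0]]

```text
time_s: 30.4
tcp_pos: [0.43, -0.0017, 0.2063]
ee_rot: [[0.997, -0.083, 0.006], [-0.083, -0.997, 0.003], [0.006, -0.003, -1.0]]
wrist_force: [-0.1, -0.1, -0.3]
gripper_width: 0.008
gripper_force: 0.0
```

```bash
python3 - <<'E'
from station import r
from plan import *
c=r.capture("top");pickle.dump(c,open("pics/t5.pkl","wb"))
cv2.imwrite("pics/t5.png",cv2.resize(c["pixels"][100:330,85:585,::-1],None,fx=1.6,fy=1.6,interpolation=cv2.INTER_CUBIC))
for th,s in((0,1),(0,-1)): print(proj(c,[[*(np.array(d2w(-4,s*14))/1e3),.06]]))
E
```

```text
[[306.28364245 201.31918243]]
[[319.29423977 202.4594616 ]]
```

View pics/t5.png

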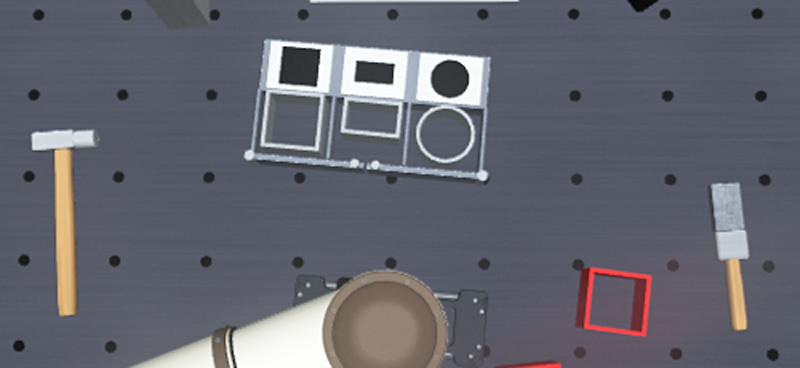

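The picture shows both leaves in line across the mouth. The stubs are at full-image (306.3,201.9) and (319.4,203.1), against (306.3,201.3) and (319.3,202.5) predicted for shut. The tubes are home, and the hammer and brush have not moved.

```bash
python3 -c "
from station import r
print(r.finish_job())"
```

```text
the job is handed in; nothing more can be done
None
```

The job is handed in at about 30 s: both tubes measured within about 1–2 mm of fully home in their own bays, both gate halves are shut, the oblong tube, hammer and brush look unmoved, and the steel block was under the arm in the last picture, though nothing passed near it.

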